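Fold away the electrode arm of the water test station

TASK

The two-link electrode arm on the white test station is still swung out over the bench. Fold it away in the right order: first fold the short outer link all the way back on top of the long inner link while the inner link is still swung out, then swing the folded arm fully home under the small lamp, to its stop, with the outer link still fully folded. Do not knock the lamp and leave the bottle, the potted flower and the jar where they stand.

Things in the scene. Friction and masses are not known exactly. Their poses are not given: they have to be found in the camera images.
- station: Fixed white plastic base plate, 130 x 290 x 10 mm, lying on the bench; it carries the shoulder post, the lamp and the two-link arm. The origin is on the bench, 10 mm nearer than the plate's middle, on the arm's home line. z is up; y runs along the home line (from the shoulder to the parked elbow), and x points away from the robot, across it. The shoulder axis is at y = -85 mm, x = 0; the parked elbow is at y = +85 mm, x = 0.
- shoulder (a point): Point on the vertical shoulder hinge axis of the inner link, 43 mm above the bench (top of the low shoulder hub).
- inner_link (a joint): Shoulder hinge angle in rad: 0 = parked home against the stop under the lamp (link along +y of the station), grows anticlockwise seen from above as the arm is swung out towards the robot; stop at 1.6. The inner link is an aluminium bar 26 mm wide, 170 mm between hinge axes, from 22 to 42 mm above the bench, with black round hubs of 40 mm diameter at both ends. Stiff hinge (about 0.45 N m of friction, so about 3 N at the elbow): it stays where it is left.
- elbow_knob (a point): Top centre of the elbow knob: black upright knob, 24 mm diameter, from 61 to 91 mm above the bench, on the elbow axis and fixed to the inner link. Pushing it swings the inner link without turning the outer one.
- outer_link (a joint): Elbow hinge angle in rad: 0 = outer link fully folded, lying on top of the inner link and pointing back to the shoulder (stop); it grows anticlockwise seen from above as it unfolds, up to 2.6. The outer link is an aluminium bar 16 mm wide, from 45 to 59 mm above the bench, with a 32 mm hub (44 to 60 mm above the bench) at the elbow. Hinge friction about 0.12 N m (about 1 N at its end knob): it stays where it is left.
- end_knob (a point): Top centre of the end knob: black upright knob, 20 mm diameter, reaching from the outer link to 91 mm above the bench, 120 mm from the elbow axis. Beyond it the link ends in a thin two-pronged steel clip (34 mm long, look only).
- lamp: Small fixed white lamp over the parked arm; its origin and axes coincide with the station's. Its flat head is 70 x 175 x 8 mm: x from -30 to +40 mm, y from -33 to +143 mm, underside 130 mm and top 138 mm above the bench. It stands on two 12 mm steel posts on the far side, at x = +55 mm, y = -20 and +130 mm. An upright gripper cannot follow the elbow knob under it: lean the tool back towards the robot, about 35 to 45 degrees.
- dropper: Bystander: white plastic bottle with a red cap, 44 mm diameter, 100 mm tall, standing behind the lamp. Origin at the centre of its underside, z up.
- pot: Bystander: terracotta pot, 90 mm across and 75 mm tall, with a flowering plant about 185 mm tall in all. Origin at the centre of its underside, z up.
- jar: Bystander: amber glass jar with a black cap, 64 mm diameter, 85 mm tall. Origin at the centre of its underside, z up.

How it is judged:
By the outcome, as a careful person would: the job done as asked, in the order asked, and still so for the second after the job is handed in, with the robot touching nothing.
It also fails if it takes over 56 s, if anything falls off the work surface, if the arm or the gripper's body presses on something with over 40 N, if the wrist force passes 120 N, or if a joint passes its speed limit or range.

ROBOT

A 6-joint arm with a two-finger parallel gripper is mounted at the origin on the work surface. World frame = base frame: x ahead of the robot, y to its left, z up, the work surface at z = 0. Lengths are in mm, angles in degrees, forces in N, time in s.
With the tool pointing down it reaches from about 325 to 925 mm from the base axis. Payload 3.1 kg.
Tool frame: the origin (TCP) lies at the very end of the fingers, on their centre line; the grasp point (between the pads) lies grasp_offset behind it (grasp_offset is the distance from the TCP to the grasp point, in mm); z points along the fingers, x is the direction in which the jaws open and shut, and the axes are right-handed (so a half turn about z gives the same grasp; the last joint's range is limited). The gripper opens to 85 mm and grips with 20 to 120 N. Pads are 22 mm wide; open, the fingers measure 114 mm over their backs; the gripper's body (76 mm by 85 mm) begins 54 mm behind the grasp point. The pads swing forward as they close: fully open they stand 13 mm farther back than shut.
Start: joints at [-73.064, 12.427, 92.441, -0, 75.132, -6.429], TCP at [247.891, -573.75, 231.3] pointing down, gripper open.
Joint ranges: [-157.48, 157.48], [-44.54, 120.13], [17.64, 146.25], [-64.5, 244.5], [7.68, 150.69], [-147.95, 147.95]. Speed limits (degrees/s): [159.86, 159.86, 180, 180, 180, 180].

INTERFACE

Orientations are given as [roll, pitch, yaw] about the fixed x, y, z axes, in that order (R = Rz(yaw) Ry(pitch) Rx(roll)).
In Python, from station import * gives the robot as it stands. Calls block until the motion is done:
- goto(position, orientation): joint-space move of the TCP to a pose.
- move_l(position, attitude=None, speed=150): straight line of the TCP; attitude=None keeps the orientation; speed is the mean speed in mm/s.
- move_j(angles): joint-space move.
- grip(opening, squeeze=None): finger opening in mm; squeeze is the grip in N (None keeps the last); returns when the fingers have stopped.
- wait(seconds).
- solve_ik(position, orientation): joint angles nearest the present ones, or None.
- get_obs(): the state.
- get_image(name): name is "scene" or "top"; returns the picture (400x640x3 uint8, red, green, blue); there is no depth.
- get_calibration(name): a dict with "fx", "fy", "cx", "cy" (pixels), "D" ([k1, k2, p1, p2, k3] as OpenCV has them; the pictures are not rectified), "R" (3x3) and "t" (3): a world point X has camera coordinates R X + t. Camera axes: x right, y down, z forward; pixel columns grow to the right and rows downward; lengths in mm; the calibration is good to about 2 mm. A picture is of the moment at which its call begins. get_calibration takes no time and is no camera call.
A pose or a line that the arm cannot do raises Unreachable and nothing moves.
- sign_off(): hands the job in, once; it reports no verdict.
Trained networks look in the newest picture that a camera, given by its name, has taken for a name from the list of things; names that differ only in an ending like _2 or _b are one class to them, and where a whole thing is asked for, a point or a joint stands for the part that bears it (a point fixed in the world has none). Each returns a list of dicts, best first, with "score" (0 to 1); they miss things now and then, are a little off and sometimes report something else, mostly with a low value. They report only what shows in the picture. A call takes as long as a camera call.
- spot_in(name, camera): "extent" ([centre column, centre row, width, height] in pixels, round what is visible of it).
- regions_of(name, camera): "region" (400x640 bool, what is visible of it) and "extent" ([centre column, centre row, width, height] in pixels, round what is visible of it).
The state is a dict: "t": time; "joint_pos": joint angles; "qvel": joint speeds; "effort": joint torques, N m; "tcp_pos": TCP position; "ee_rot": TCP orientation; "wrist_force": force on the tool from outside, world axes, zero at the start; "moment": the same for the moment, N m; "grip_width": finger opening in mm.
Only numpy, scipy, OpenCV 4.12 (cv2) and the standard library are available. Lean on these libraries where they do the work, as an engineer would, in place of code of your own. Each camera call takes 0.05 s, during which the arm holds its last target.

## Working session

There is one attempt and no reset: what is moved stays moved. The work goes in short steps, each a Python script; the robot and the scene stay as the last script left them, time stands still between calls to the robot, and variables do not carry over. Pictures are saved under pics/ and viewed, and the job is handed in when it is done.

```bash
ls; mkdir -p pics; python3 - <<'E'
from station import *
import cv2,numpy as np
for n in("scene","top"):
    im=get_image(n); cv2.imwrite(f"pics/{n}0.png",im[:,:,::-1])
    c=get_calibration(n); print(n,{k:np.round(v,4).tolist() for k,v in c.items()})
    for o in("station","lamp","elbow_knob","end_knob","inner_link","outer_link","dropper","pot","jar"):
        print(o,[(np.round(d["extent"],1).tolist(),round(d["score"],2)) for d in spot_in(o,n)[:2]])
print(get_obs())
E
```

```text
pics
scene {'fx': 390.1985, 'fy': 390.1985, 'cx': 321.1664, 'cy': 195.1086, 'D': [-0.0549, 0.0, 0.0, 0.0, 0.0], 'R': [[0.824, 0.5665, -0.0029], [0.4591, -0.6708, -0.5824], [-0.3319, 0.4786, -0.8129]], 't': [-554.7619, -226.3248, 1136.2796]}
station [([324.3, 199.4, 115.4, 143.0], 0.71)]
lamp [([343.6, 178.9, 78.1, 95.4], 0.81), ([384.2, 105.0, 55.6, 68.2], 0.39)]
elbow_knob [([289.6, 184.1, 48.9, 109.9], 0.87)]
end_knob [([295.6, 153.6, 43.2, 46.8], 0.97), ([342.6, 178.4, 77.4, 95.4], 0.51)]
inner_link [([291.5, 183.2, 48.8, 110.3], 0.57)]
outer_link [([291.3, 153.3, 47.4, 50.6], 0.62)]
dropper [([388.8, 204.2, 24.9, 29.5], 0.67)]
pot [([384.4, 104.2, 54.0, 69.9], 0.72)]
jar [([273.8, 282.7, 36.7, 42.2], 0.84)]
top {'fx': 496.1619, 'fy': 496.1619, 'cx': 329.9677, 'cy': 201.5485, 'D': [-0.1249, 0.0, 0.0, 0.0, 0.0], 'R': [[0.0153, -0.9998, -0.0097], [-0.9845, -0.0133, -0.175], [0.1749, 0.0122, -0.9845]], 't': [49.1618, 662.3614, 1043.1533]}
station [([328.1, 230.1, 131.7, 111.1], 0.93)]
lamp [([304.6, 193.5, 84.9, 42.6], 0.62)]
elbow_knob [([317.9, 242.8, 118.2, 81.5], 0.93)]
end_knob 
[... 222 characters left out ...]
ar [([434.3, 200.4, 32.6, 34.0], 0.76)]
{'t': 1.0, 'joint_pos': array([-7.30648314e+01,  1.24270483e+01,  9.24396476e+01,  2.31944129e-03,
        7.51325815e+01, -6.42939363e+00]), 'qvel': array([-0.04458626,  0.02020444, -0.03599646, -0.04374714,  0.05384829,
        0.09083   ]), 'effort': array([-5.66456765e-04, -3.96898770e+01, -3.04264677e+01, -3.65500637e-04,
        6.30900013e-04,  5.92940353e-06]), 'tcp_pos': array([ 247.89231721, -573.7610878 ,  231.31710693]), 'ee_rot': array([-1.79997853e+02, -9.69053406e-04, -6.66360329e+01]), 'wrist_force': array([-0.55565344, -0.0416384 ,  0.06014771]), 'moment': array([ 0.01329232,  0.030619  , -0.01547416]), 'grip_width': 85.36441847036285}
```

```bash
python3 - <<'E'
import cv2
a=cv2.imread("pics/scene0.png")[60:320,220:440];b=cv2.imread("pics/top0.png")[130:310,140:470]
cv2.imwrite("pics/s0c.png",cv2.resize(a,None,fx=2.3,fy=2.3,interpolation=2))
cv2.imwrite("pics/t0c.png",cv2.resize(b,None,fx=2.4,fy=2.4,interpolation=2))
E
```

```text
(no output)
```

View pics/s0c.png

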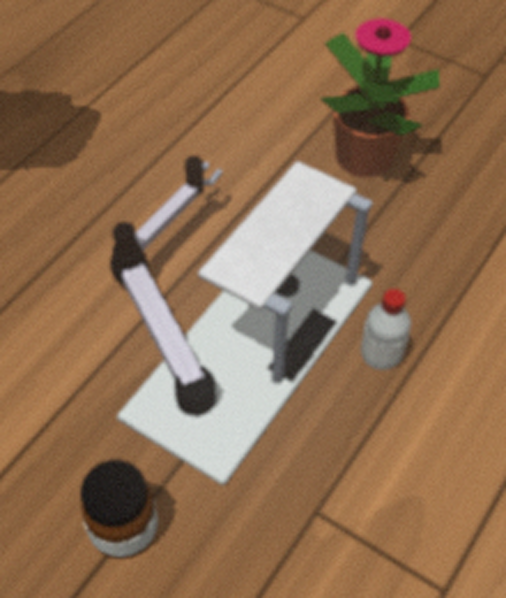

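View pics/t0c.png

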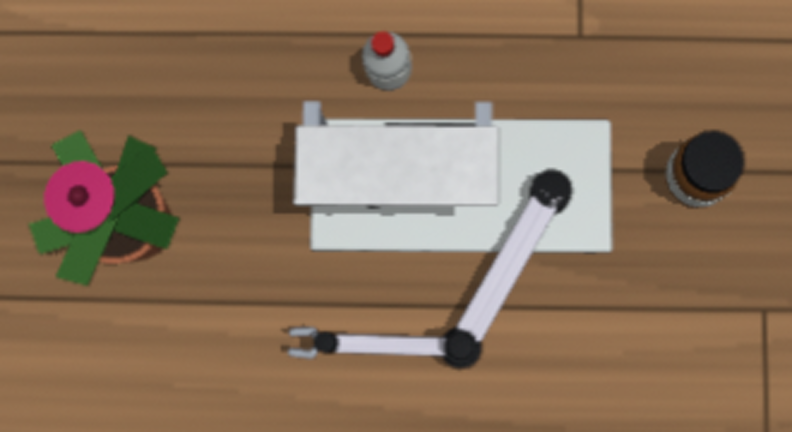

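The top view shows the arm swung out towards the robot: shoulder at crop (551,190), elbow (461,347) and end knob (326,342). The lamp is to the left of the shoulder, the pot far left, the jar right and the bottle behind. Next I localize these points.

```bash
cat > h.py <<'E'
from station import *
import cv2,numpy as np
def ray(cam,uv,z):
    c=get_calibration(cam);K=np.array([[c["fx"],0,c["cx"]],[0,c["fy"],c["cy"]],[0,0,1.]])
    p=cv2.undistortPoints(np.array([[uv]],float),K,np.array(c["D"]))[0,0]
    R=np.array(c["R"]);t=np.array(c["t"]);o=-R.T@t;d=R.T@np.array([p[0],p[1],1.])
    return (o+d*(z-o[2])/d[2])[:2]
def proj(cam,X):
    c=get_calibration(cam);K=np.array([[c["fx"],0,c["cx"]],[0,c["fy"],c["cy"]],[0,0,1.]])
    return cv2.projectPoints(np.array(X,float).reshape(-1,1,3),cv2.Rodrigues(np.array(c["R"]))[0],np.array(c["t"]),K,np.array(c["D"]))[0][:,0]
E
python3 - <<'E'
from h import *
T=lambda u,v:(u/2.4+140-.3,v/2.4+130-.3)
S=lambda u,v:(u/2.3+220-.3,v/2.3+60-.3)
for n,z,t in [("cornNR",10,(611,250)),("cornFR",10,(611,121)),("cornNL",10,(312,250)),("shoulder",43,(551,190)),("elbow",91,(461,346)),("end",91,(326,341)),("lampNL",138,(295,205)),("lampNR",138,(498,205)),("lampFL",138,(297,126)),("lampFR",138,(497,126))]:
    print("top",n,ray("top",T(*t),z).round(1))
for n,z,t in [("corn",10,(118,415)),("cornF",10,(224,482)),("cornFL",10,(371,283)),("shoulder",43,(196,385)),("elbow",91,(124,231)),("end",91,(194,163)),("lampNR",138,(199,272)),("lampFR",138,(266,304)),("lampFL",138,(355,190)),("lampNL",138,(297,161))]:
    print("scene",n,ray("scene",S(*t),z).round(1))
for o,z in (("dropper",50),("pot",40),("jar",85)):
    d=spot_in(o,"top")
    print(o,ray("top",d[0]["extent"][:2],z).round())
E
```

```text
top cornNR [596.8 -89.6]
top cornFR [723.2 -90.5]
top cornNL [592.8 196.9]
top shoulder [648.9 -29.7]
top elbow [501.3  52.1]
top end [503.6 171. ]
top lampNL [617.3 195.8]
top lampNR [619.7  22. ]
top lampFL [686.5 196.7]
top lampFR [688.7  23.5]
scene corn [596.8 -90.4]
scene cornF [724.4 -90. ]
scene cornFL [722.3 194.7]
scene shoulder [652.9 -34. ]
scene elbow [502.5  50.6]
scene end [504.6 170.1]
scene lampNR [620.3  21.7]
scene lampFR [691.4  26. ]
scene lampFL [687.5 192.9]
scene lampNL [618.6 194.5]
dropper [772. 131.]
pot [625. 391.]
jar [ 663. -169.]
```

```bash
cat >> h.py <<'E'
from scipy.spatial.transform import Rotation as Ro
def att(h,L,flip=1):
    h,L=np.radians([h,L]);z=np.array([np.sin(L)*np.cos(h),np.sin(L)*np.sin(h),-np.cos(L)])
    x=flip*np.array([-np.sin(h),np.cos(h),0]);y=np.cross(z,x)
    return Ro.from_matrix(np.c_[x,y,z]).as_euler('xyz',degrees=True).tolist(),z
EL=np.array([501.9,51.4]);SH=np.array([651.3,-30.5])
def endp(a,z=62,r=120):
    a=np.radians(a);return [EL[0]+r*np.cos(a),EL[1]+r*np.sin(a),z]
E
python3 - <<'E'
from h import *
for f in(1,-1):
  for L in (30,40):
    print("fold",f,L)
    for a in (89,60,30,0,-29,-35):
        q=solve_ik(endp(a),att(a,L,f)[0]); print(a,None if q is None else np.round(q))
for f in(1,-1):
  for L in(40,45,50):
    print("swing",f,L)
    for th in(61,40,20,0):
        for k in(1,.5):
            t=np.radians(th);h=(90-th)*0+th*k
            K=SH+170*np.array([-np.sin(t),np.cos(t)]);d=np.array([np.cos(t),np.sin(t)])
            q=solve_ik([*(K-20*d),75],att(h,L,f)[0]);print(th,k,None if q is None else np.round(q))
print([k for k in dir() if 'grasp' in k.lower()])
E
```

```text
fold 1 30
89 None
60 None
30 None
0 [ -2.  11. 120.   4.  19. -95.]
-29 [ -0.  12. 119. -33.  26. -34.]
-35 [ -0.  12. 119. -37.  29. -25.]
fold 1 40
89 [-11.  18. 116.  45.  63. 143.]
60 None
30 None
0 None
-29 None
-35 None
fold -1 30
89 [ -6.  14. 116.  36.  58. -27.]
60 [ -6.  13. 118.  41.  44.  -5.]
30 [ -4.  12. 120.  37.  28.  26.]
0 [ -2.  11. 120.   4.  19.  85.]
-29 [ -0.  12. 119. -33.  26. 146.]
-35 None
fold -1 40
89 [-11.  18. 116.  45.  63. -37.]
60 [-10.  14. 121.  58.  46. -23.]
30 [ -7.  11. 125.  67.  25.  -6.]
0 None
-29 None
-35 None
swing 1 40
61 1 [-29.   8. 127.  50.  57. 148.]
61 0.5 None
40 1 None
40 0.5 None
20 1 None
20 0.5 None
0 1 [  9.  12. 122. -42.   9. -42.]
0 0.5 [  9.  12. 122. -42.   9. -42.]
swing 1 45
61 1 [-31.  10. 127.  55.  60. 142.]
61 0.5 None
40 1 None
40 0.5 None
20 1 None
20 0.5 None
0 1 None
0 0.5 None
swing 1 50
61 1 [-34.  13. 127.  59.  63. 136.]
61 0.5 [-29.   0. 142.  82.  42. 142.]
40 1 [-22.   6. 135.  80.  43. 143.]
40 0.5 [-12.   1. 141. 107.  25. 140.]
20 1 [ -4.   7. 135. 115.  20. 137.]
20 0.5 [  2.   6. 135. 151.  13. 113
[... 239 characters left out ...]
]
20 1 [ -2.   5. 130.  64.  16.   9.]
20 0.5 None
0 1 [  9.  12. 122. -42.   9. 138.]
0 0.5 [  9.  12. 122. -42.   9. 138.]
swing -1 45
61 1 [-31.  10. 127.  55.  60. -38.]
61 0.5 [-26.  -2. 140.  73.  38. -26.]
40 1 [-19.   4. 134.  72.  40. -27.]
40 0.5 [-10.  -1. 139.  88.  21. -21.]
20 1 [ -3.   5. 133.  93.  16. -20.]
20 0.5 None
0 1 None
0 0.5 None
swing -1 50
61 1 [-34.  13. 127.  59.  63. -44.]
61 0.5 [-29.   0. 142.  82.  42. -38.]
40 1 [-22.   6. 135.  80.  43. -37.]
40 0.5 [-12.   1. 141. 107.  25. -40.]
20 1 [ -4.   7. 135. 115.  20. -43.]
20 0.5 [  2.   6. 135. 151.  13. -67.]
0 1 [  10.   13.  127.  218.   12. -122.]
0 0.5 [  10.   13.  127.  218.   12. -122.]
['grasp_offset']
```

```bash
python3 - <<'E'
from h import *
print(grasp_offset if not callable(grasp_offset) else grasp_offset())
for L in (33,35,37):
    print("fold",L)
    for a in (95,89,75,60,45,30,15,0,-10,-20,-29,-36):
        h=max(a,-24)
        q=solve_ik(endp(a,64,116),att(h,L,-1)[0]); print(a,None if q is None else np.round(q))
for h0 in(20,30):
  for L in(45,50):
    print("swing",h0,L)
    for th in(61,50,40,30,20,10,0):
            t=np.radians(th);h=h0+th*.5
            K=SH+170*np.array([-np.sin(t),np.cos(t)]);d=np.array([np.cos(t),np.sin(t)])
            q=solve_ik([*(K-20*d),75],att(h,L,-1)[0]);print(th,None if q is None else np.round(q))
E
```

```text
18.700000000000003
fold 33
95 [ -8.  16. 116.  37.  63. -34.]
89 [ -8.  15. 116.  39.  60. -30.]
75 [ -8.  14. 118.  43.  53. -21.]
60 [ -7.  13. 119.  46.  44. -10.]
45 [ -7.  11. 121.  47.  35.   2.]
30 [ -5.  11. 122.  45.  27.  18.]
15 [ -4.  10. 122.  33.  19.  42.]
0 [ -2.  10. 122.   5.  15.  83.]
-10 [ -1.  10. 122. -18.  16. 115.]
-20 [ -0.  11. 122. -34.  19. 139.]
-29 [ -1.  10. 122. -37.  21. 145.]
-36 [ -2.   9. 123. -36.  20. 143.]
fold 35
95 [ -9.  16. 116.  38.  64. -36.]
89 [ -9.  16. 116.  41.  61. -32.]
75 [ -9.  14. 118.  45.  53. -24.]
60 [ -8.  13. 120.  49.  45. -14.]
45 [ -8.  11. 122.  52.  35.  -3.]
30 [ -6.  11. 123.  51.  26.  11.]
15 [ -4.  10. 124.  41.  17.  35.]
0 [ -2.  10. 124.   7.  12.  81.]
-10 [ -1.  10. 123. -23.  13. 120.]
-20 [  0.  11. 123. -41.  17. 147.]
-29 None
-36 None
fold 37
95 [-10.  17. 115.  40.  65. -38.]
89 [-10.  16. 116.  42.  62. -34.]
75 [-10.  15. 119.  48.  54. -26.]
60 [ -9.  13. 121.  53.  45. -18.]
45 [ -8.  12. 123.  56.  36.  -8.]
30 [ -7.  11. 124.  57.  25.   5.]
15 [ -5.  10. 125.  50.  15.  25.]
0 [ -2.  10. 125.  1
[... 400 characters left out ...]
73.  50. -39.]
40 [-22.   6. 135.  80.  43. -37.]
30 [-16.   7. 135.  88.  36. -36.]
20 [-10.   8. 133.  97.  30. -36.]
10 [ -5.  10. 131. 105.  24. -37.]
0 [ -1.  13. 127. 116.  18. -41.]
swing 30 45
61 [-31.  10. 128.  55.  60. -38.]
50 [-26.   8. 129.  60.  54. -34.]
40 [-22.   8. 130.  65.  48. -30.]
30 [-17.   8. 130.  70.  41. -27.]
20 [-12.   9. 128.  74.  35. -23.]
10 [ -8.  11. 126.  78.  30. -20.]
0 [ -5.  13. 124.  81.  24. -16.]
swing 30 50
61 [-34.  12. 128.  59.  63. -44.]
50 [-29.  11. 130.  66.  57. -41.]
40 [-24.  10. 131.  72.  51. -39.]
30 [-19.  10. 131.  78.  45. -36.]
20 [-14.  11. 130.  84.  39. -35.]
10 [-10.  12. 128.  91.  33. -33.]
0 [ -6.  14. 126.  97.  27. -33.]
```

```bash
python3 - <<'E'
from h import *
R,z=att(89,33,-1)
P=np.array(endp(89,64,118)); P[:2]=[504.2,168.5]
grip(42)
goto((P-z*130).tolist(),R)
move_l(P.tolist(),R,speed=120)
o=get_obs();print(o["t"],o["wrist_force"].round(1),o["tcp_pos"].round(1),o["joint_pos"].round(),o["grip_width"])
for n in("scene","top"):
    im=get_image(n);c=im[60:260,220:440] if n=="scene" else im[130:310,200:420]
    cv2.imwrite(f"pics/{n}1.png",cv2.resize(c,None,fx=3,fy=3,interpolation=2)[:,:,::-1])
E
```

```text
5.4083 [ 0.7  0.3 -1.2] [505.  168.2  64.7] [ -8.  15. 116.  39.  60. -30.] 42.3401015339955
```

View pics/scene1.png

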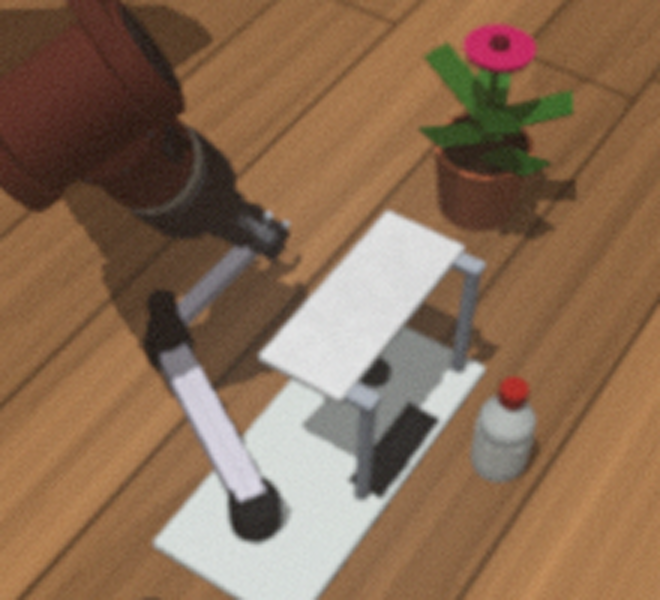

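View pics/top1.png

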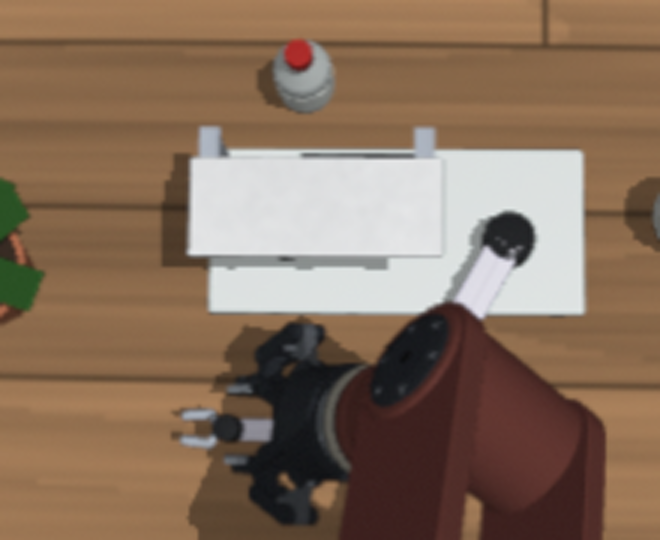

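The knob at crop (228,428) in the top view sits between the finger tips, and the lamp is clear. Now fold it.

```bash
python3 - <<'E'
from h import *
grip(29,20)
mx=0
for a in np.r_[np.arange(83,-27,-7.5),-29]:
    move_l(endp(a,64,117),att(max(a,-24),33,-1)[0],speed=45)
    o=get_obs();mx=max(mx,abs(o["qvel"]).max())
    print(round(a),round(o["t"],1),o["wrist_force"].round(1),o["grip_width"].round(1))
    if np.hypot(*o["wrist_force"][:2])>12: print("STOP");break
for n in("scene","top"):
    im=get_image(n);c=im[60:260,220:440] if n=="scene" else im[130:310,200:420]
    cv2.imwrite(f"pics/{n}2.png",cv2.resize(c,None,fx=3,fy=3,interpolation=2)[:,:,::-1])
E
```

```text
Traceback (most recent call last):
AttributeError: 'float' object has no attribute 'round'
```

```bash
python3 - <<'E'
from h import *
for a in np.r_[np.arange(75.5,-27,-7.5),-29]:
    move_l(endp(a,64,117),att(max(a,-24),33,-1)[0],speed=45)
    o=get_obs()
    print(round(a),round(o["t"],1),o["wrist_force"].round(1),round(o["grip_width"],1))
    if np.hypot(*o["wrist_force"][:2])>12: print("STOP");break
for n in("scene","top"):
    im=get_image(n);c=im[60:260,220:440] if n=="scene" else im[130:310,200:420]
    cv2.imwrite(f"pics/{n}2.png",cv2.resize(c,None,fx=3,fy=3,interpolation=2)[:,:,::-1])
E
```

```text
76 6.7 [-0.1 -0.4 -1.5] 29.3
68 7.2 [-0.4 -0.7 -0.1] 29.2
60 7.7 [-0.4 -0.8  0.1] 29.0
53 8.2 [-0.2 -0.7  0.1] 29.0
46 8.7 [ 0.2 -0.3  0.3] 29.3
38 9.2 [-0.2 -0.1  0.3] 28.9
30 9.7 [-0.3  0.7  0.1] 28.8
23 10.1 [ 0.4  0.  -0.3] 29.1
16 10.6 [ 0.2  0.2 -0.8] 29.3
8 11.1 [-0.1 -0.8 -0.3] 29.1
0 11.6 [0.3 0.8 0.3] 29.1
-7 12.1 [-0.1  0.4 -0.1] 28.9
-14 12.6 [0.8 0.2 0.6] 29.2
-22 13.1 [-0.2 -1.2 -0.3] 28.9
-29 13.6 [-0.   0.1 -0.1] 28.9
```

View pics/scene2.png

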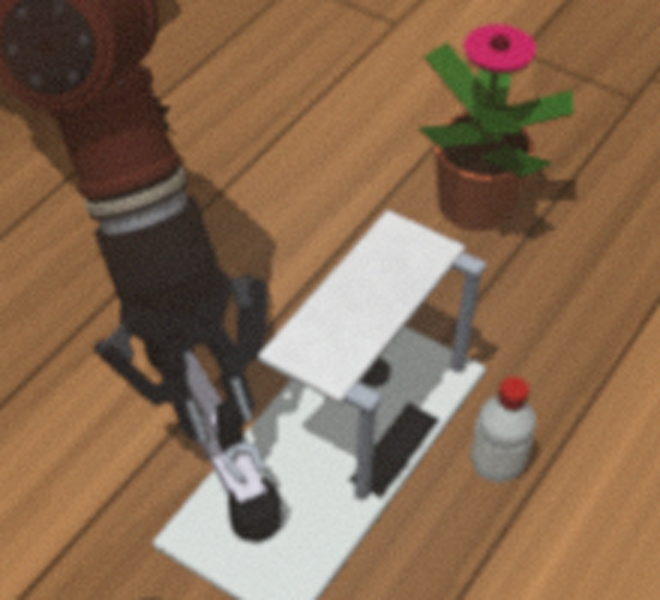

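View pics/top2.png

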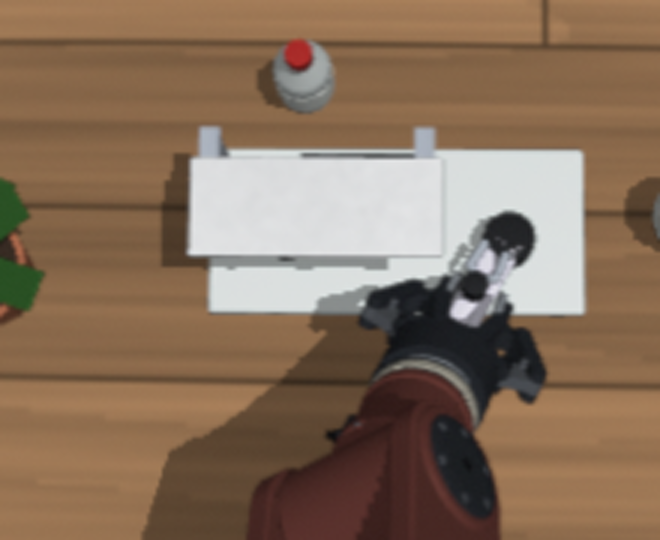

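The outer link is almost folded, with the end knob at crop (474,284) in the top view. Next I push it to its stop while watching the force.

```bash
python3 - <<'E'
from h import *
for a in np.arange(-30.5,-41,-1.5):
    move_l(endp(a,64,117),att(-24,33,-1)[0],speed=20); wait(.15)
    o=get_obs();f=np.mean([o["wrist_force"]],axis=0)
    print(a,round(o["t"],1),f.round(1),o["tcp_pos"].round(1))
    if np.hypot(*f[:2])>5: print("STOP");break
im=get_image("top");c=im[170:290,280:420]
cv2.imwrite("pics/top3.png",cv2.resize(c,None,fx=5,fy=5,interpolation=2)[:,:,::-1])
E
```

```text
-30.5 14.1 [-0.2  0.5  0.5] [602.6  -8.   64. ]
-32.0 14.6 [ 2.9  4.2 -2.8] [601.8  -9.6  64.2]
STOP
```

View pics/top3.png

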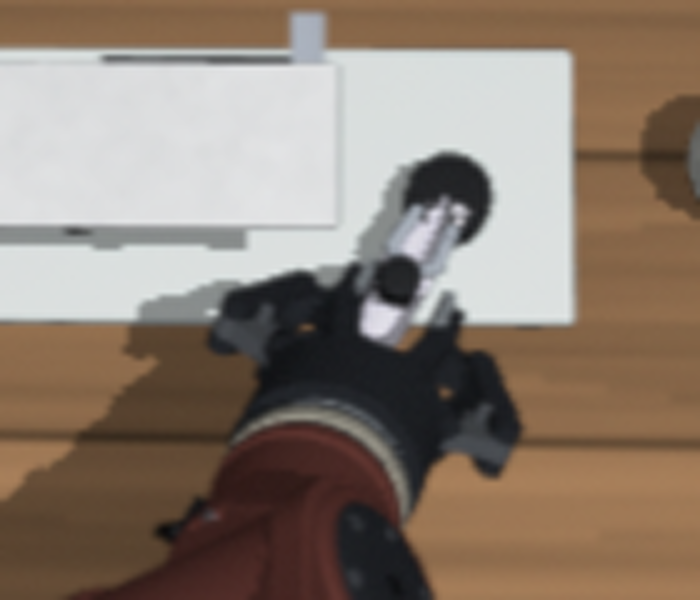

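```bash
python3 - <<'E'
from h import *
R,z=att(-24,33,-1)
move_l(endp(-32.8,64,117),R,speed=20); wait(.2)
o=get_obs();print(o["t"],o["wrist_force"].round(1))
P=np.array(endp(-31,64,117))
move_l(P.tolist(),R,speed=20); grip(45)
move_l((P-z*60).tolist(),R,speed=100)
move_l((P-z*60+np.array([-150,-60,90])).tolist(),R,speed=200)
print(get_obs()["t"])
for n in("scene","top"):
    im=get_image(n);c=im[60:260,220:440] if n=="scene" else im[170:310,280:420]
    s=3 if n=="scene" else 4.2
    cv2.imwrite(f"pics/{n}4.png",cv2.resize(c,None,fx=s,fy=s,interpolation=2)[:,:,::-1])
E
```

```text
15.0583 [ 3.5  6.1 -4.7]
17.5167
```

View pics/scene4.png

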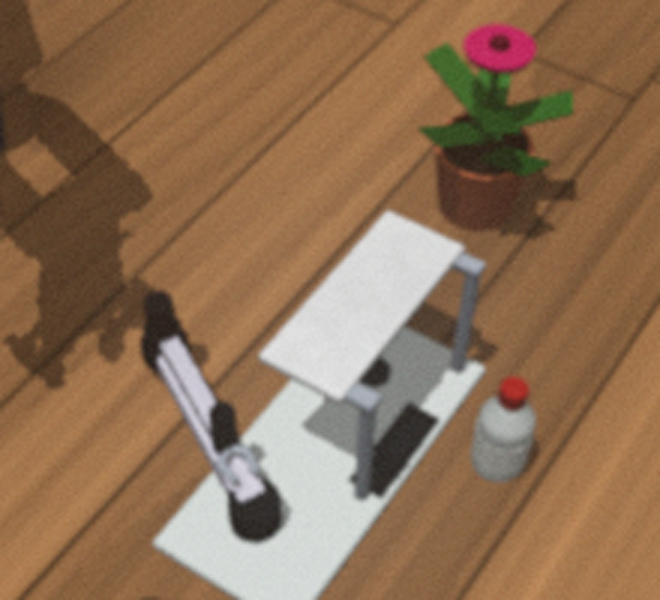

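View pics/top4.png

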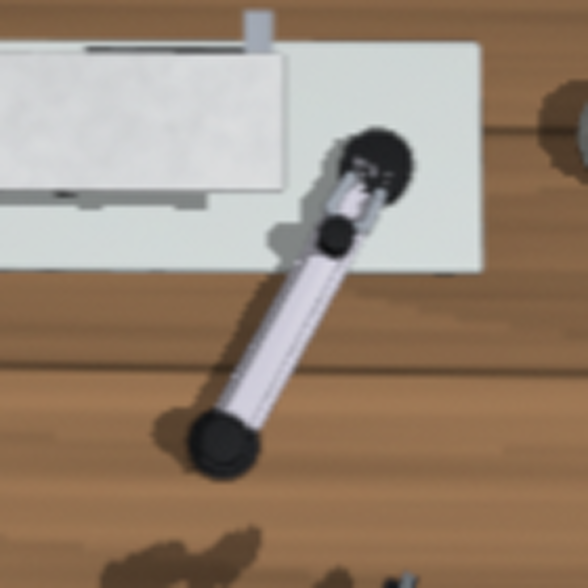

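```bash
python3 - <<'E'
from h import *
e=ray("top",(280+222/4.2-.3,170+439/4.2-.3),91);k=ray("top",(280+336/4.2-.3,170+234/4.2-.3),91)
print(e,k,np.linalg.norm(k-e))
g=lambda v:np.degrees(np.arctan2(v[1],v[0]))
print("inner",g(SH-e),"outer",g(k-e), "perp offset mm of knob",np.linalg.norm(k-e)*np.sin(np.radians(g(k-e)-g(SH-e))))
grip(15)
th=61.3;t=np.radians(th);d=np.array([np.cos(t),np.sin(t)]);K=SH+170*np.array([-np.sin(t),np.cos(t)])
R,z=att(20+th/2,50,-1)
print(K)
P=[*(K-d*45),73]
goto([*(K-d*60),160],R)
move_l(P,R,speed=120)
o=get_obs();print(o["t"],o["wrist_force"].round(1),o["tcp_pos"].round(1),o["joint_pos"].round(),o["grip_width"])
for n in("scene","top"):
    im=get_image(n);c=im[60:260,220:440] if n=="scene" else im[150:330,220:440]
    cv2.imwrite(f"pics/{n}5.png",cv2.resize(c,None,fx=3,fy=3,interpolation=2)[:,:,::-1])
E
```

```text
[500.53488387  50.47999528] [604.91687005  -6.00847703] 118.6867580782755
inner -28.241440378828003 outer -28.420953395667617 perp offset mm of knob -0.3718560655834959
[502.18515217  51.13799457]
20.9667 [-0.9  0.5  1.2] [480.9  11.5  73.4] [-38.   9. 133.  63.  59. -43.] 15.059610866236763
```

View pics/scene5.png

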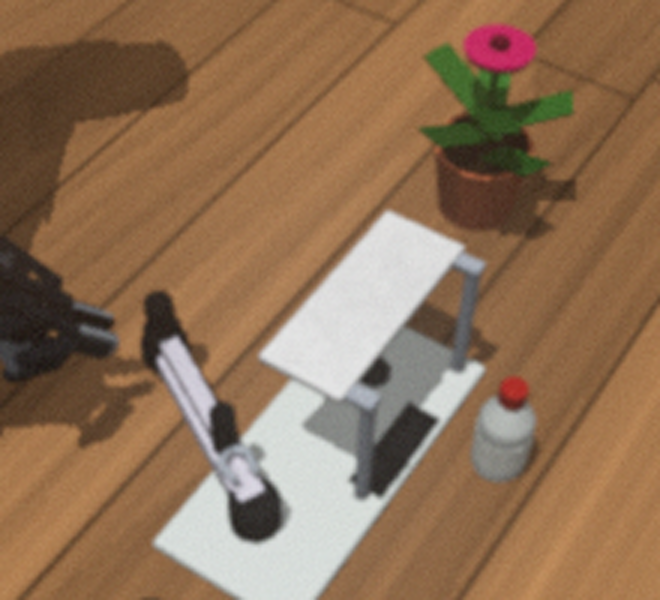

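View pics/top5.png

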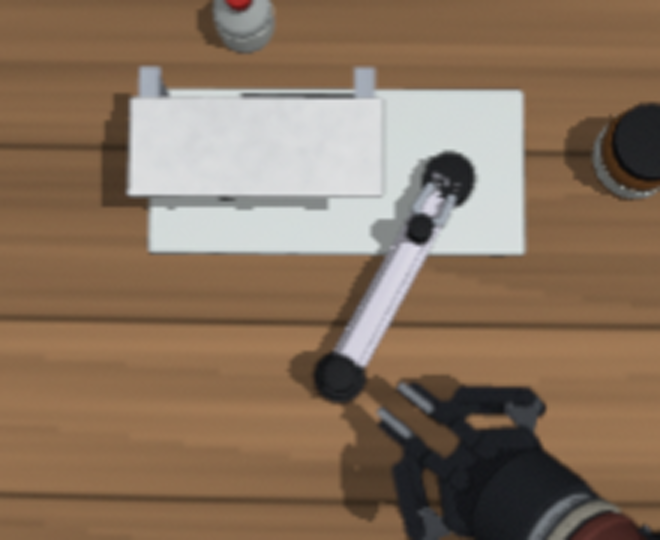

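The outer link is fully folded: the knob is 0.4 mm off the inner link's line in the top view. The fingers point at the elbow knob (crop 338,377). Now the swing, stopping short of home for a check.

```bash
cat >> h.py <<'E'
def swp(th,c=16,z=73):
    t=np.radians(th);h=20+th/2;H=np.radians(h)
    K=SH+170*np.array([-np.sin(t),np.cos(t)])
    return [*(K-c*np.array([np.cos(H),np.sin(H)])),z],att(h,50,-1)[0]
E
python3 - <<'E'
from h import *
p,R=swp(61.3,20);move_l(p,R,speed=60)
for th in np.arange(59,8,-3.5):
    p,R=swp(th);move_l(p,R,speed=40)
    o=get_obs();print(round(th,1),round(o["t"],1),o["wrist_force"].round(1),o["moment"].round(2))
    if np.linalg.norm(o["wrist_force"])>14: print("STOP");break
for n in("scene","top"):
    im=get_image(n);c=im[60:260,220:440] if n=="scene" else im[130:310,220:440]
    cv2.imwrite(f"pics/{n}6.png",cv2.resize(c,None,fx=3,fy=3,interpolation=2)[:,:,::-1])
E
```

```text
59.0 22.1 [-1.9 -0.1 -0.1] [-0.28  0.34  0.1 ]
55.5 22.5 [-1.6  0.2 -0.7] [-0.3   0.48  0.2 ]
52.0 22.9 [-2.8  1.3 -1.3] [-0.19  0.52  0.32]
48.5 23.3 [-3.3  1.1 -1.6] [-0.1   0.71  0.51]
45.0 23.7 [-3.8  1.5  0.7] [-0.02  0.75  0.57]
41.5 24.1 [-4.   3.  -0.8] [0.05 0.8  0.71]
38.0 24.5 [-4.8  2.5 -0.1] [0.04 0.8  0.69]
34.5 24.9 [-4.4  3.5  0.7] [0.05 0.75 0.7 ]
31.0 25.3 [-4.2  3.3 -0.2] [0.14 0.72 0.68]
27.5 25.7 [-3.4  4.2 -1.1] [0.12 0.81 0.69]
24.0 26.1 [-3.5  3.9 -0.6] [0.11 0.79 0.64]
20.5 26.6 [-4.   2.6 -0. ] [0.13 0.75 0.64]
17.0 27.0 [-2.9  4.2  0. ] [0.18 0.7  0.63]
13.5 27.4 [-3.5  2.   0.1] [0.09 0.67 0.51]
10.0 27.8 [-2.5  2.1  0.8] [0.05 0.55 0.39]
```

View pics/scene6.png

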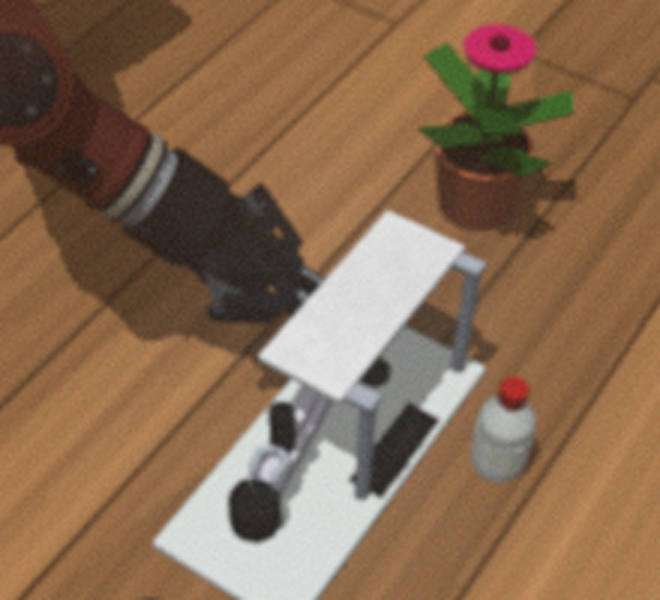

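View pics/top6.png

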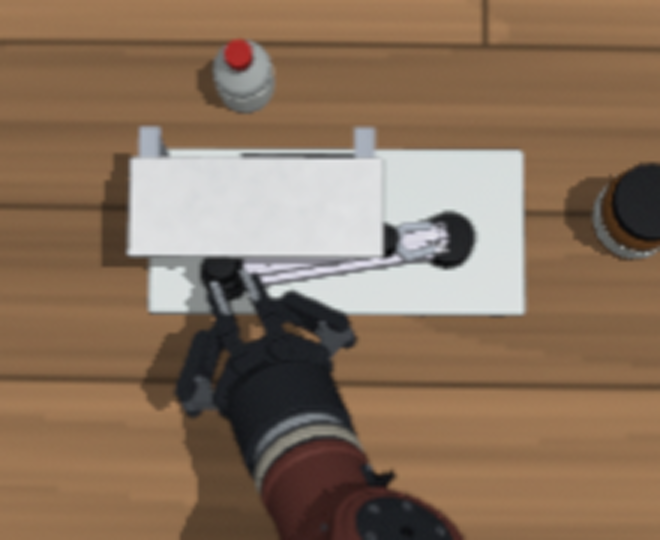

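```bash
python3 - <<'E'
from h import *
T=lambda u,v:(220+u/3-.3,130+v/3-.3)
S=lambda u,v:(220+u/3-.3,60+v/3-.3)
e=ray("top",T(220,266),91);k=ray("scene",S(283,409),91)
print("elbow",e,"end(scene)",k,"shoulder",ray("top",T(449,239),43),ray("scene",S(256,503),43))
for th in(10,8,9):
    t=np.radians(th);u=np.array([-np.sin(t),np.cos(t)]);K=SH+170*u;E=SH+50*u
    for n,f in(("top",(220,130)),("scene",(220,60))):
        print(th,n,"elbow,end px in crop",((proj(n,[[*K,91],[*E,91]])-f)*3).round())
im=get_image("top");c=im[190:240,280:390];cv2.imwrite("pics/top7.png",cv2.resize(c,None,fx=7,fy=7,interpolation=2)[:,:,::-1])
im=get_image("scene");c=im[180:240,280:350];cv2.imwrite("pics/scene7.png",cv2.resize(c,None,fx=8,fy=8,interpolation=2)[:,:,::-1])
E
```

```text
elbow [618.13149981 136.96103757] end(scene) [641.14505075  19.4064221 ] shoulder [647.72805941 -29.88312021] [653.48837543 -34.45398485]
10 top elbow,end px in crop [[219. 260.]
 [385. 234.]]
10 scene elbow,end px in crop [[348. 297.]
 [283. 410.]]
8 top elbow,end px in crop [[218. 252.]
 [384. 231.]]
8 scene elbow,end px in crop [[355. 299.]
 [285. 410.]]
9 top elbow,end px in crop [[219. 256.]
 [385. 232.]]
9 scene elbow,end px in crop [[351. 298.]
 [284. 410.]]
```

View pics/top7.png

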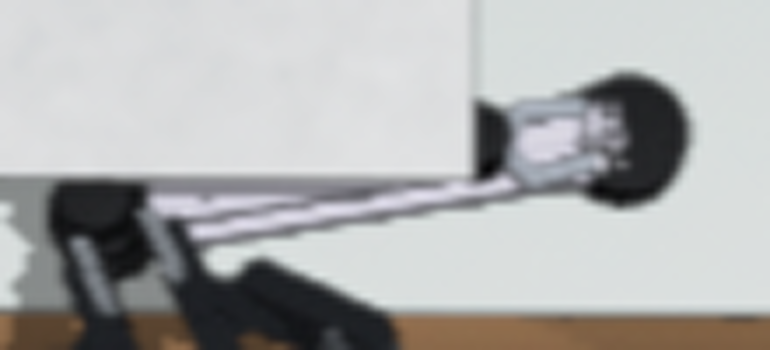

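View pics/scene7.png

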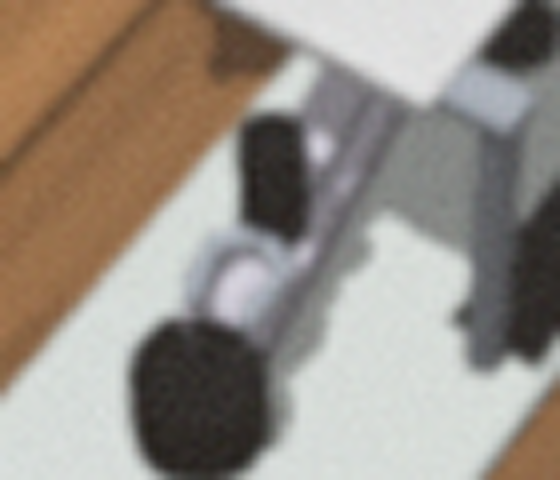

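The end knob (scene crop 283,409) is where a folded arm at about 10° should put it (283,410), so the link is still folded. Continuing to the stop in small steps.

```bash
python3 - <<'E'
from h import *
for th in [7,4,2,1,.4,-.2,-.8,-1.4,-2,-2.6]:
    p,R=swp(th);move_l(p,R,speed=25)
    if th<3: wait(.15)
    o=get_obs();f=o["wrist_force"];print(th,round(o["t"],1),f.round(1),o["moment"].round(2),o["tcp_pos"].round(1))
    if f[0]<-9 or np.linalg.norm(f)>14: print("STOP");break
for n in("scene","top"):
    im=get_image(n);c=im[60:260,220:440] if n=="scene" else im[130:310,220:440]
    cv2.imwrite(f"pics/{n}8.png",cv2.resize(c,None,fx=3,fy=3,interpolation=2)[:,:,::-1])
E
```

```text
7 28.5 [-0.8  0.4  0.1] [-0.03  0.4   0.21] [616.4 131.7  73.3]
4 29.0 [-1.4  0.4  1.6] [-0.    0.42  0.17] [625.  133.1  73.2]
2 29.5 [-1.2  1.4  0.5] [0.04 0.4  0.23] [630.6 133.6  73.1]
1 29.9 [-1.6  1.7  2. ] [0.06 0.42 0.27] [633.4 133.8  73.1]
0.4 30.3 [-2.1  1.8  1.1] [0.12 0.53 0.35] [635. 134.  73.]
-0.2 30.7 [-7.9  1.6  2.9] [0.13 0.62 0.57] [635.7 134.4  72.2]
-0.8 31.1 [-12.9  -0.2   7.3] [0.27 0.71 0.63] [636.4 134.5  71.7]
STOP
```

View pics/scene8.png

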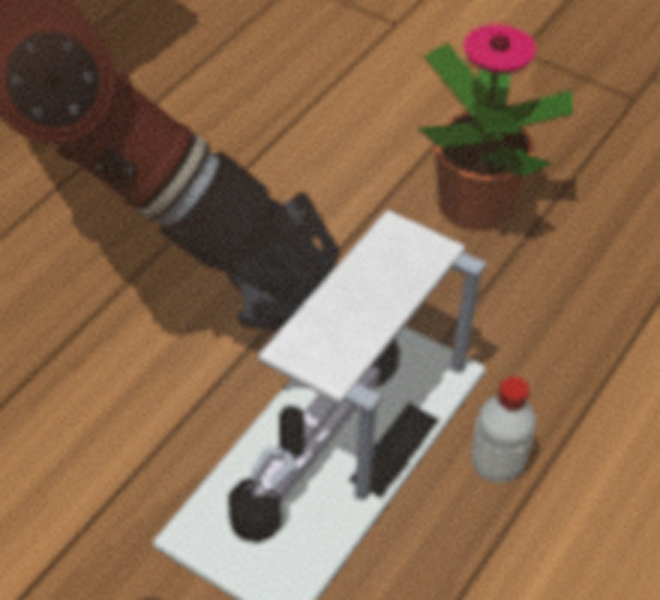

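View pics/top8.png

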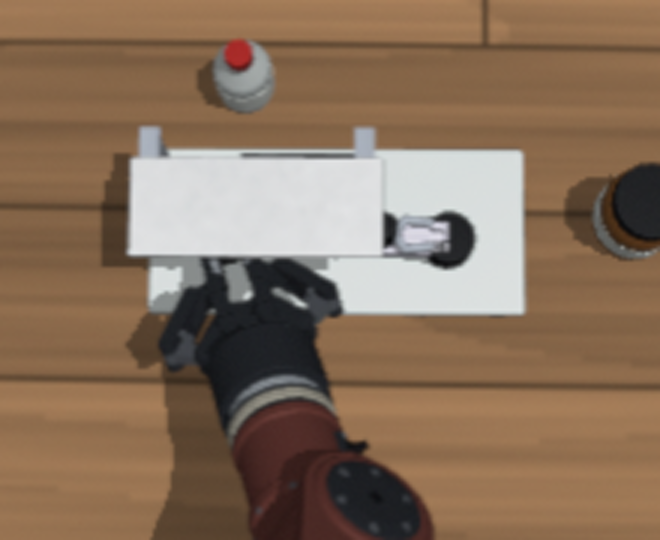

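The stop was reached with 13 N and the elbow at about x = 650. Now back straight out and check.

```bash
python3 - <<'E'
from h import *
p,R=swp(-.3);H=np.radians(20);u=np.array([np.cos(H),np.sin(H),0])
p=np.array(p)
move_l((p-u*6).tolist(),R,speed=25)
o=get_obs();print(o["wrist_force"].round(1))
move_l((p-u*130).tolist(),R,speed=120)
move_l((p-u*190+[0,-100,80]).tolist(),R,speed=200)
o=get_obs();print(o["t"],o["wrist_force"].round(1))
for n in("scene","top"):
    im=get_image(n);c=im[160:260,280:400] if n=="scene" else im[170:250,250:400]
    s=6 if n=="scene" else 5
    cv2.imwrite(f"pics/{n}9.png",cv2.resize(c,None,fx=s,fy=s,interpolation=2)[:,:,::-1])
for th in(0.5,2.5):
    t=np.radians(th);w=np.array([-np.sin(t),np.cos(t)]);v=np.array([w[1],-w[0]])
    K=SH+170*w;E=SH+50*w
    pts=[[*K,91],[*E,91],[*(SH+16*w),52],[*(SH+22*w+13*v),42],[*(SH+22*w-13*v),42],[*(SH+55*w+13*v),42],[*(SH+55*w-13*v),42],[*SH,43]]
    print(th,((proj("top",pts)-(250,170))*5).round().tolist(),((proj("scene",pts)-(280,160))*6).round().tolist())
E
```

```text
[ 0.2 -0.3 -0.2]Traceback (most recent call last):
  File "<stdin>", line 7, in <module>
station.Unreachable: the arm cannot follow that straight line within its joint ranges
```

```bash
python3 - <<'E'
from h import *
p,R=swp(-.3);H=np.radians(20);u=np.array([np.cos(H),np.sin(H),0])
p=np.array(p)
for d in(100,80,60):
    try: move_l((p-u*d).tolist(),R,speed=100);print(d);break
    except Unreachable: pass
for q in ((p-u*d+[-20,-80,80]),(p-u*d+[0,0,80])):
    try: move_l(q.tolist(),R,speed=150);print("up");break
    except Unreachable: pass
o=get_obs();print(o["t"],o["wrist_force"].round(1),o["tcp_pos"].round())
for n in("scene","top"):
    im=get_image(n);c=im[160:260,280:400] if n=="scene" else im[170:250,250:400]
    s=6 if n=="scene" else 5
    cv2.imwrite(f"pics/{n}9.png",cv2.resize(c,None,fx=s,fy=s,interpolation=2)[:,:,::-1])
for th in(0.5,2.5):
    t=np.radians(th);w=np.array([-np.sin(t),np.cos(t)]);v=np.array([w[1],-w[0]])
    K=SH+170*w;E=SH+50*w
    pts=[[*K,91],[*E,91],[*(SH+16*w),52],[*(SH+22*w+13*v),42],[*(SH+22*w-13*v),42],[*(SH+55*w+13*v),42],[*(SH+55*w-13*v),42],[*SH,43]]
    print(th,((proj("top",pts)-(250,170))*5).round().tolist(),((proj("scene",pts)-(280,160))*6).round().tolist())
E
```

```text
100
up
34.225 [-0.5  1.1 -0.7] [522.  20. 152.]
0.5 [[211.0, 169.0], [490.0, 170.0], [564.0, 186.0], [549.0, 161.0], [549.0, 218.0], [476.0, 160.0], [476.0, 217.0], [598.0, 189.0]] [[399.0, 20.0], [226.0, 228.0], [176.0, 351.0], [214.0, 370.0], [157.0, 337.0], [263.0, 309.0], [207.0, 277.0], [152.0, 394.0]]
2.5 [[211.0, 183.0], [490.0, 174.0], [564.0, 187.0], [548.0, 162.0], [550.0, 219.0], [475.0, 165.0], [477.0, 222.0], [598.0, 189.0]] [[386.0, 13.0], [222.0, 226.0], [174.0, 350.0], [213.0, 368.0], [155.0, 337.0], [259.0, 306.0], [202.0, 276.0], [152.0, 394.0]]
```

View pics/scene9.png

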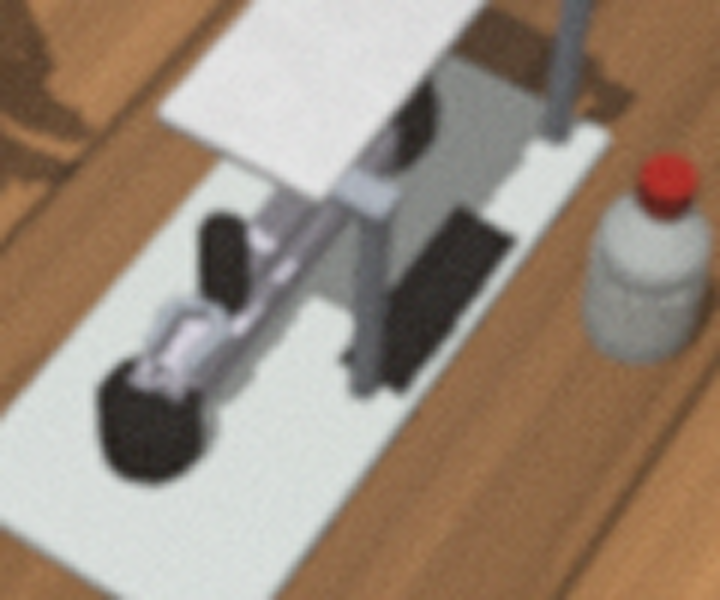

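View pics/top9.png

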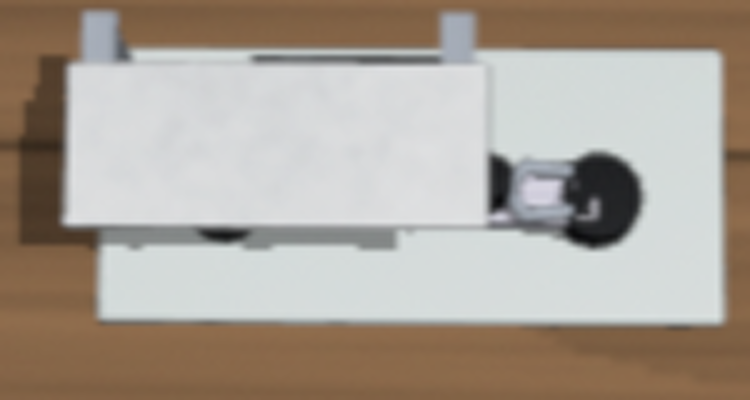

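```bash
python3 - <<'E'
from h import *
a=np.linspace(0,2*np.pi,60)
def circ(c,r,z): return [[c[0]+r*np.cos(x),c[1]+r*np.sin(x),z] for x in a]
def hub(c,zs,r): return np.concatenate([circ(c,r,z) for z in zs])
ims={n:get_image(n) for n in("top","scene")}
off={"top":(250,170,5),"scene":(280,160,6)};sz={"top":(150,80),"scene":(120,100)}
for n in off:
    x,y,s=off[n];w,h=sz[n]
    for th in(.5,3):
        t=np.radians(th);u=np.array([-np.sin(t),np.cos(t)]);v=np.array([u[1],-u[0]])
        im=cv2.resize(ims[n][y:y+h,x:x+w],None,fx=s,fy=s,interpolation=2)[:,:,::-1].copy()
        K=SH+170*u;E=SH+50*u
        P=[hub(SH,(22,43),20),hub(K,(22,43),20),hub(K,(61,91),12),hub(E,(60,91),10),
           np.array([[*(SH+a_*u+b_*v),42] for a_ in(0,170) for b_ in(-13,13)]),np.array([[*(SH+a_*u+b_*v),59] for a_ in(40,170) for b_ in(-8,8)])]
        for i,p in enumerate(P):
            q=((proj(n,p)-(x,y)+.5)*s).astype(np.int32)
            cv2.polylines(im,[cv2.convexHull(q)],True,[(0,0,255),(0,0,255),(255,0,0),(255,0,0),(0,160,0),(0,200,255)][i],1)
        cv2.imwrite(f"pics/ov_{n}_{th}.png",im)
E
python3 -c "
import cv2,numpy as np
cv2.imwrite('pics/ovt.png',cv2.resize(np.vstack([cv2.imread(f'pics/ov_top_{t}.png')[:330] for t in('0.5','3')]),None,fx=.9,fy=.9))
cv2.imwrite('pics/ovs.png',np.hstack([cv2.imread(f'pics/ov_scene_{t}.png')[:500,80:475] for t in('0.5','3')]))"
```

```text
(no output)
```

View pics/ovt.png

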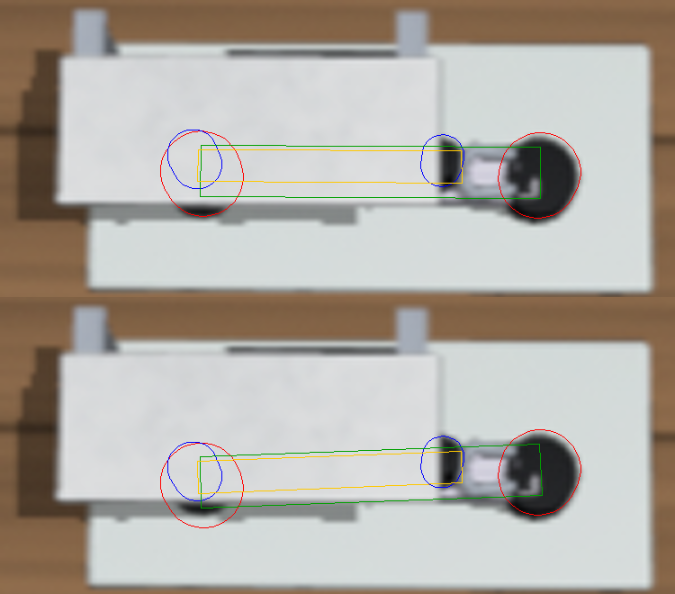

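View pics/ovs.png

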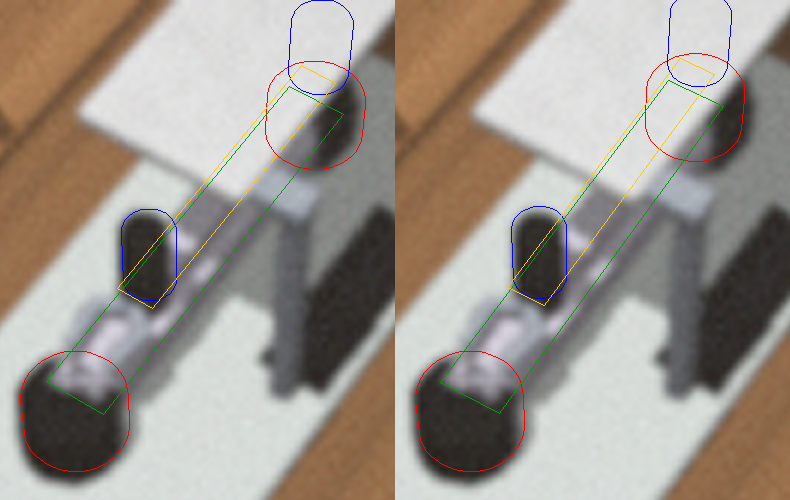

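The top overlay at 0.5° matches both the elbow hub edge (row ~215) and the end knob (centre row ~161, predicted and seen). So the arm is home and the outer link is folded, and the 3° overlay clearly does not fit. The bystanders haven't moved and the gripper is clear, so I'm handing in.

```bash
python3 - <<'E'
from h import *
for o in("dropper","pot","jar"): print(o,[np.round(d["extent"],1).tolist() for d in spot_in(o,"top")[:1]])
print(get_obs()["t"]); sign_off()
E
```

```text
dropper [[300.6, 154.8, 18.9, 25.1]]
pot [[182.8, 217.9, 62.3, 67.4]]
jar [[433.4, 200.2, 31.9, 36.3]]
34.575
the job is handed in; nothing more can be done
```

The arm is folded away in the order you asked, and the job was handed in at 34.6 s of the 56 s allowed.

- **Folding:** With the inner link still swung out at about 61°, I caged the end knob between the fingers with the tool leaned back. I brought the outer link round to its stop, where the contact force was about 7 N. The picture afterwards showed the end knob 0.4 mm off the inner link's line.
- **Swinging home:** I pushed the elbow knob with the tool leaned 50°, its tips under the lamp head, until it met its stop. The force rose from about 3 N to about 15 N there. Then I backed out clear.

**Last checks:**
- The model overlay on the top picture fits the inner link at home; an overlay at 3° does not fit. The end knob's position agrees with a fully folded outer link.
- The elbow is mostly hidden under the lamp, so the home position rests on the visible hub edge plus the stop force.
- The scene camera's overlay was about 1–2 pixels off at the hubs, within the stated calibration error.
- The bottle, pot and jar were detected within about 1.5 pixels of where they started. The lamp looked unmoved, and no force spike suggested a touch.
- One retreat line was refused as unreachable, and a shorter one was used instead. One script stopped on a printing error during the fold, and I carried on from there.

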